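Lock the tilting slide stage and hold the slide carrier flush on its sloped platen

ROBOT

A 6-joint arm with a two-finger parallel gripper is mounted at the origin on the work surface. World frame = base frame: x ahead of the robot, y to its left, z up, the work surface at z = 0. Lengths are in m, angles in rad, forces in N, time in s.
With the tool pointing down it reaches from about 0.35 to 0.85 m from the base axis. Payload 8.1 kg.
Tool frame: the origin (TCP) lies midway between the tips of the shut fingers; the grasp point (between the pads) lies 19 mm behind it; z points along the fingers, y is the line along which they close (so a half turn about z gives the same grasp; the last joint's range is limited). The gripper opens to 93 mm and grips with 3 to 60 N. Pads are 15 mm wide; open, the fingers measure 128 mm over their backs; the gripper's body (75 mm by 188 mm) begins 65 mm behind the grasp point.
Start: joints at [-1.326, 0.13, 1.488, -0, 1.523, -0.085], TCP at [0.194, -0.568, 0.219] pointing down, gripper open.
Joint ranges: [-2.96, 2.96], [-0.89, 2.26], [0.02, 2.5], [-1.34, 4.48], [0, 2.73], [-2.66, 2.66]. Speed limits (rad/s): [2.39, 2.39, 2.79, 3.14, 3.14, 3.14].

INTERFACE

Orientations are given as a rotation vector (axis times angle).
In Python, from plant import read_state, camera, camera_info, close_job gives the robot as it stands.
- The arm moves only by the tool jog_arm, never from a script. Its argument "moves" is a list of rows, each an object of numbers: "jaw": the closure, from 0 (fully open) to 1 (shut); "x", "y", "z": the shift along the tool's x, y, z in mm; "ax", "ay", "az": the turn, a rotation vector about the tool's x, y, z in degrees. In form: [{"jaw": .., "x": .., "y": .., "z": .., "ax": .., "ay": .., "az": ..}, ...]. A call has exactly 5 rows; each row shifts and turns the commanded pose from where the row before left it, along the tool's axes as they then stand; what a row does not reach is not made up. A row lasts 1/10 s, in which the tool goes at most 50 mm and 8.59 degrees, less where a joint would pass 70% of its speed; a pose out of reach is approached as far as the arm can. A call with a gripper value outside its range is refused whole. The fingers move at their own pace and stop on an object; "force" is the grip in N (left out, the last holds). Time passes only in rows, so rows that do not move let the fingers close, or fill a call up. It gives the time, the measured TCP pose, the force, the opening and the grip force at its end, in the units of the state.
- read_state(): the state, without advancing time (a new reading comes with each control period).
- camera(name): name is "scene" or "top"; returns the picture (420x560x3 uint8, blue, green, red); there is no depth.
- camera_info(name): a dict with "fx", "fy", "cx", "cy" (pixels), "dist" ([k1, k2, p1, p2, k3] as OpenCV has them; the pictures are not rectified), "eye" and "attitude" of the camera in the world. Camera axes: x right, y up, looking along -z (the intrinsics and any distortion apply to the point x, -y, -z); pixel columns grow to the right and rows downward; lengths in m; the calibration is good to about 2 mm. A picture is of the moment at which its call begins. camera_info takes no time and is no camera call.
- close_job(): hands the job in; it is judged then, once.
The state is a dict: "t": time; "qpos": joint angles; "dq": joint speeds; "joint_efforts": joint torques, N m; "ee_pos": TCP position; "eef_rot": TCP orientation; "force": force on the tool from outside, world axes, zero at the start; "moment": the same for the moment, N m; "gripper_width": finger opening in m; "grasp_force": force on a finger pad.
Only numpy, scipy, OpenCV 4.12 (cv2) and the standard library are available. Lean on these libraries where they do the work, as an engineer would, in place of code of your own. Each camera call takes 0.05 s, during which the arm holds its last target. There are 200 camera calls.

TASK

First lock the tilting slide stage: slide its barrel bolt fully home into the keeper. Then pick up the slide carrier by its upright grip, tilt it to match the sloped platen of the stage, centre it there square, with its long side running up the slope, and press it flat against the platen so that the spring-backed platen gives about half of its travel, never down to its stop. Finish while still holding the carrier pressed flush there, and leave everything else on the counter where it is.

Things in the scene. Friction and masses are not known exactly. Their poses are not given: they have to be found in the camera images.
- stand: White stand of the tilting stage, fixed to the counter, turned up to 0.25 rad. Base 170 mm (x) by 310 mm (y), 12 mm thick. Origin: on the counter under the middle of the stage; z up, x away from the robot, y level to the left, where the bolt is. The tilt axis runs along y, 94 mm up; the keeper is a steel block on the stage's +y side.
- bolt_knob (a point): Upright round steel knob of the barrel bolt, 14 mm across, with an 18 mm cap on its top 6 mm. The point is the centre of its flat top, 90 mm above the counter; the bolt's guides below are 49 mm high. Axes as the stand's: the bolt slides along -y, towards the stage, with 2 N of friction. The knob starts 180 to 195 mm from the stage's middle along y and ends 145 mm from it.
- bolt (a joint): Travel of the bolt in m: 0 fully drawn, 0.050 fully home in the keeper (stop). It stays where it is left.
- platen_face (a point): Centre of the top of the sloped platen: bare aluminium, 124 mm (x) by 80 mm (y), a dark strip 70 x 22 mm in its middle, about 120 mm above the counter. x points up the slope, away from the robot; y level; z out of the face, leaning to the robot. Slope 0.2 to 0.55 rad, stiff: it does not yield or rock. The platen moves only straight in, along -z, on springs, and this point with it.
- platen (a joint): How far the platen is pushed in, in m: 0 out (at rest), 0.014 at its stop. It starts to give at 3 N, and takes 0.5 N more for each mm (6 N at 6 mm, 10 N at the stop). The carrier's own weight does not push it in.
- carrier: Slide carrier: an aluminium frame 100 mm (x) by 44 mm (y) by 6 mm with a glass slide in it, lying flat on the counter; an upright grey grip stands in its middle, 36 mm long (x), 12 mm thick (y), its top 50 mm above the underside. Origin: centre of the flat underside; x along its length, z up through the grip. About 100 to 200 g. Either end may go up the slope.
- oil_bottle: Bystander, to be left alone: small brown bottle with black cap, 34 mm across, 75 mm tall. Origin: centre of its underside.
- slide_box: Bystander, to be left alone: flat closed slide box, 124 x 84 x 36 mm. Origin: centre of its underside.
- timer: Bystander, to be left alone: flat white timer, 55 x 70 x 18 mm. Origin: centre of its underside.
- sample_jar: Bystander, to be left alone: white lidded jar, 56 mm across, 55 mm tall. Origin: centre of its underside.
- tape_roll: Bystander, to be left alone: white roll lying flat, 76 mm across, 20 mm high. Origin: centre of its underside.
- dish: Bystander, to be left alone: steel bowl, 90 mm across, 30 mm tall. Origin: centre of its underside.
There are look-alikes about, which are no part of the job. Of the things that look like the carrier, the middle-sized one is meant.

How it is judged:
By the outcome, as a careful person would: the job done as asked, in the order asked, and still so for the second after the job is handed in, while the arm keeps its last pose, push and grip.
It also fails if it takes over 51 s, if anything falls off the work surface, if the arm or the gripper's body presses on something with over 40 N, if the wrist force passes 120 N, or if a joint passes its speed limit or range.

## Working session

There is one attempt and no reset: what is moved stays moved. The work goes in short steps, Python scripts to look and compute and a tool call to move; the robot and the scene stay as the last step left them, time stands still between calls to the robot, and variables do not carry over. Pictures are saved under pics/ and viewed, at most 10 in all, crops included, and the job is handed in when it is done.

Besides the shell and the picture viewer there is one more tool, called after "Emit:" by a JSON object that holds its "api" and its "payload". jog_arm: Moves the arm, as the interface text tells. Its arguments: {"type":"object","properties":{"moves":{"type":"array"},"force":{"type":"number"}},"required":["moves"]}

```bash
ls; mkdir -p pics; python3 - <<'E'
from plant import *
import cv2
for n in("scene","top"):
    cv2.imwrite(f"pics/{n}0.png",camera(n)); print(camera_info(n))
print(read_state())
E
```

```text
pics
{'fx': 413.6774596523861, 'fy': 413.6774596523861, 'cx': 279.35645589707576, 'cy': 206.40663403256767, 'dist': array([-0.01229212,  0.        ,  0.        ,  0.        ,  0.        ]), 'eye': array([ 1.15529452, -0.57102261,  0.90083511]), 'attitude': array([0.76491458, 0.34474492, 0.8493257 ])}
{'fx': 384.563682425552, 'fy': 384.563682425552, 'cx': 278.14887925736133, 'cy': 208.7936288613601, 'dist': array([0.00159812, 0.        , 0.        , 0.        , 0.        ]), 'eye': array([ 0.39655673, -0.04955775,  1.20169576]), 'attitude': array([ 0.0790649 , -0.06041137, -1.54414356])}
{'t': 0.1, 'qpos': array([-1.32644393e+00,  1.31073832e-01,  1.48917772e+00, -1.81482841e-06,
        1.52301994e+00, -8.53640451e-02]), 'dq': array([ 0.00112418, -0.00090029, -0.00460382, -0.00022935,  0.00244032,
       -0.00162098]), 'joint_efforts': array([ 9.64734245e-04, -5.61344647e+01, -4.93093407e+01,  7.69859855e-02,
        2.91355076e-02, -6.44617467e-05]), 'ee_pos': array([ 0.19417848, -0.56715604,  0.21769539]), 'eef_rot': array([-3.09734706e+00, -5.15300065e-01,  2.12139459e-04]), 'force': array([ 0.87320267, -0.30390252, -1.02739045]), 'moment': array([ 0.00614763, -0.07938432,  0.04062817]), 'grasp_force': 0.0, 'gripper_width': 0.09298640095319063}
```

View pics/scene0.png

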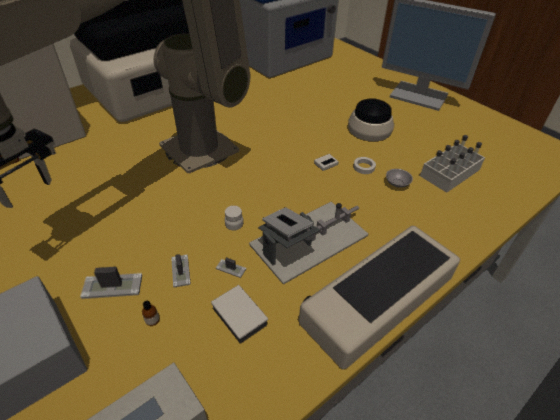

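View pics/top0.png

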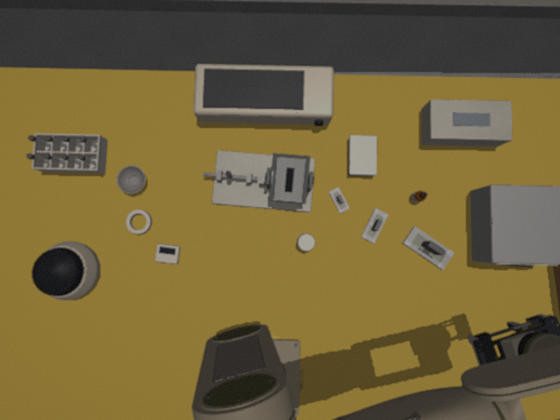

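The three look-alikes for the carrier are:
- Large: top (429,248), scene (110,283).
- Middle: top (375,226), scene (180,270).
- Small: top (340,200), scene (231,267).

I choose the middle one. The stage is at top (290,180), and the bolt knob is near top (225,176), scene (340,210). Next I'll check these in close crops.

```bash
cat > h.py <<'E'
import numpy as np,cv2
from plant import *
from scipy.spatial.transform import Rotation as R
def ray(n,px):
    c=camera_info(n);K=np.array([[c['fx'],0,c['cx']],[0,c['fy'],c['cy']],[0,0,1]])
    u=cv2.undistortPoints(np.array(px,float).reshape(-1,1,2),K,c['dist'])[:,0]
    d=np.c_[u[:,0],-u[:,1],-np.ones(len(u))]
    return c['eye'],R.from_rotvec(c['attitude']).apply(d)
def plane(n,px,z):
    e,d=ray(n,px);return e+d*((z-e[2])/d[:,2])[:,None]
def tri(ps,pt):
    "points from pixels in scene and top"
    a,d=ray('scene',ps);b,f=ray('top',pt);o=[]
    for x,y in zip(d,f):
        s=np.linalg.lstsq(np.c_[x,-y],b-a,rcond=None)[0]
        p,q=a+s[0]*x,b+s[1]*y;o.append(np.r_[(p+q)/2,np.linalg.norm(p-q)])
    return np.array(o)
def proj(n,P):
    c=camera_info(n);K=np.array([[c['fx'],0,c['cx']],[0,c['fy'],c['cy']],[0,0,1]])
    p=R.from_rotvec(c['attitude']).inv().apply(np.atleast_2d(P)-c['eye'])*[1,-1,-1]
    return cv2.projectPoints(p,np.zeros(3),np.zeros(3),K,c['dist'])[0][:,0]
E
python3 - <<'E'
import cv2,numpy as np
t=cv2.imread('pics/top0.png');s=cv2.imread('pics/scene0.png')
z=lambda i,x,y,w,h,k:cv2.resize(i[y:y+h,x:x+w],None,fx=k,fy=k,interpolation=cv2.INTER_CUBIC)
b=lambda i:np.clip(i*1.4,0,255).astype('uint8')
cv2.imwrite('pics/c1.png',b(np.vstack([z(t,200,140,120,75,6.66)[:,:799],z(t,350,205,50,45,6)[:,:0].reshape(270,0,3) if 0 else np.zeros((1,799,3),'uint8')])))
cv2.imwrite('pics/c2.png',b(z(s,245,190,130,90,6)))
a=z(t,355,205,42,42,9);c=z(s,160,248,42,42,9)
cv2.imwrite('pics/c3.png',b(np.hstack([a,c])))
E
```

```text
(no output)
```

View pics/c1.png

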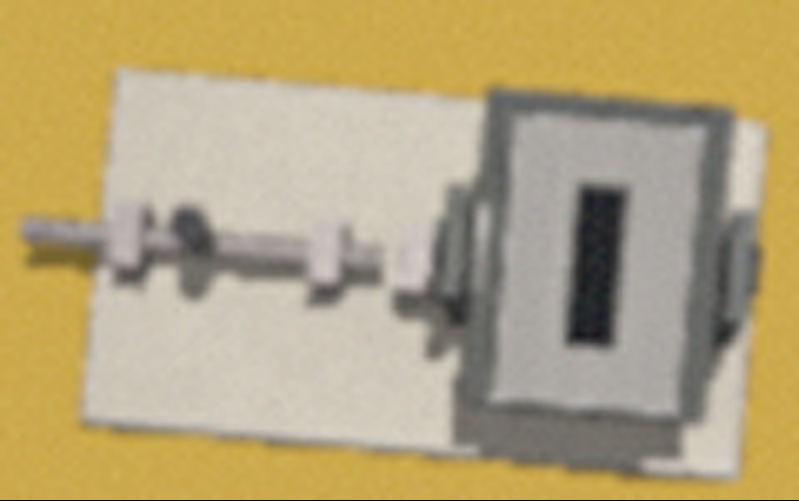

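View pics/c2.png

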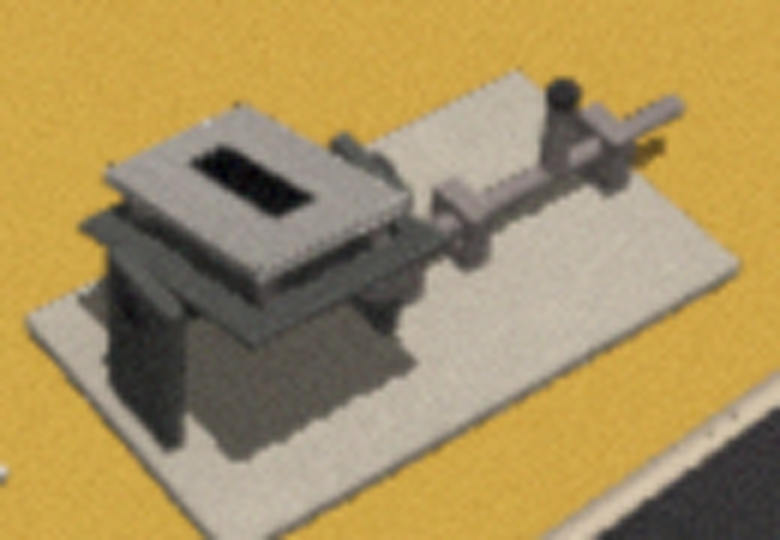

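View pics/c3.png

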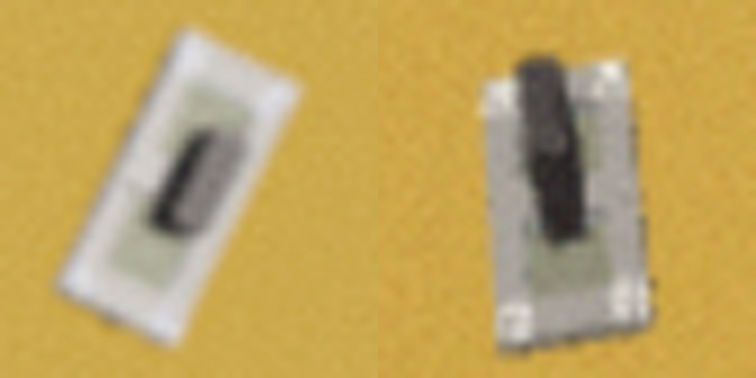

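The crops confirm the choice: carrier at top (375,226) with its long side up and to the right. In crop pixels, the platen corners in c1 are (513,111), (707,125), (682,417), (489,403), and in c2 they are (408,198), (262,275), (107,177), (240,106). The knob cap is at c1 (193,228) and c2 (563,93).

```bash
cat > m.py <<'E'
from h import *
def cr(p,k,o): return (np.array(p,float)+.5)/k-.5+np.array(o)
T=lambda p:cr(p,6.66,(200,140)); S=lambda p:cr(p,6,(245,190))
pt=T([(513,111),(707,125),(682,417),(489,403)]);ps=S([(408,198),(262,275),(107,177),(240,106)])
P=tri(ps,pt);print(P.round(4))
st=tri(S([(210,182.),(0,0)])[:0],T([(0,0)])[:0]) if 0 else None
sP=tri(S([(312,186),(276,214),(194,160),(220,147)]),T([(583,187),(630,188),(612,347),(567,343)]));print('strip',sP.round(4), sP.mean(0))
c=P[:,:3].mean(0);x=(P[0]+P[1]-P[2]-P[3])[:3];y=(P[0]+P[3]-P[1]-P[2])[:3]
print('c',c,'x',x/2,'y',y/2,'slope',np.arctan2(x[2],np.hypot(*x[:2])),'yawx',np.arctan2(x[1],x[0]),'yawy',np.arctan2(-y[0],y[1]))
b=plane('top',T([(120,68),(768,122),(740,478),(82,424)]),.012);print('base',b.round(4),b.mean(0))
print('yaw long',np.arctan2(-(b[0]+b[3]-b[1]-b[2])[0],(b[0]+b[3]-b[1]-b[2])[1]))
print('knob',tri(S([(563,93)]),T([(193,228)])),plane('scene',S([(563,93)]),.087),plane('top',T([(193,228)]),.087))
# carrier
A=lambda p:cr(p,9,(355,205));B=lambda p:cr(np.array(p)-[378,0],9,(160,248))
q=plane('top',A([(188,27),(300,83),(180,348),(60,292)]),.006)
q2=plane('scene',B([(628,62),(650,325),(500,350),(487,85)]),.006)
for w in(q,q2):
    l=(w[0]+w[1]-w[2]-w[3])[:2]
    print('car',w.round(4)[:,:2].tolist(),w.mean(0))
    e=[np.linalg.norm(w[i]-w[(i+1)%4]) for i in range(4)];print(e)
l=(q[0]+q[1]-q[2]-q[3]);print('yaw top',np.arctan2(l[1],l[0]))
l=(q2[1]+q2[2]-q2[0]-q2[3]);print('yaw scene',np.arctan2(l[1],l[0]))
print('grip top',plane('top',A([(212,180)]),.05),plane('scene',B([(548,105)]),.05))
E
python3 m.py
```

```text
[[ 0.6394 -0.027   0.1407  0.0012]
 [ 0.6358 -0.1075  0.1426  0.0041]
 [ 0.5175 -0.1003  0.1015  0.0069]
 [ 0.5196 -0.0196  0.1007  0.    ]]
strip [[ 6.083e-01 -5.630e-02  1.412e-01  3.700e-03]
 [ 6.089e-01 -7.640e-02  1.372e-01  3.000e-03]
 [ 5.446e-01 -7.020e-02  1.153e-01  4.300e-03]
 [ 5.449e-01 -5.260e-02  1.133e-01  1.000e-04]] [ 0.57667268 -0.06387239  0.12674462  0.00278479]
c [ 0.57804289 -0.06361796  0.12136074] x [ 0.11904468 -0.00725207  0.04059834] y [ 0.0028548   0.08057047 -0.00134098] slope 0.32810005890298244 yawx -0.06084367532119707 yawy -0.03541750889908389
base [[ 0.6847  0.1619  0.012 ]
 [ 0.666  -0.1452  0.012 ]
 [ 0.4972 -0.1351  0.012 ]
 [ 0.5149  0.1729  0.012 ]] [0.59069379 0.01362341 0.012     ]
yaw long -0.05907391464400407
knob [[0.59669462 0.11496    0.08854968 0.00452326]] [[0.5966778  0.11840886 0.087     ]] [[0.59549323 0.11339985 0.087     ]]
car [[0.5147, -0.3367], [0.4962, -0.3753], [0.4039, -0.3343], [0.422, -0.2932]] [ 0.45920451 -0.33488059  0.006     ]
[np.float64(0.04281083486068874), np.float64(0.10094488506062577), np.float64(0.04499811369414108), np.float64(0.10233710840743722)]
car [[0.426, -0.2902], [0.5167, -0.3348], [0.4978, -0.3732], [0.4075, -0.3289]] [ 0.46198592 -0.33177178  0.006     ]
[np.float64(0.10111346724069323), np.float64(0.042825606837360676), np.float64(0.10064886947146776), np.float64(0.04289364843862204)]
yaw top -0.42883175008417806
yaw scene -0.4566641942306769
grip top [[ 0.4594923  -0.33425144  0.05      ]] [[ 0.4618005  -0.33043219  0.05      ]]
```

```bash
cat >> h.py <<'E'
YAW=-.06;SL=.328
def down(yaw,tilt=0):
    "tool x at yaw, pointing down, then tilted in the stand's frame by tilt"
    B=R.from_euler('z',yaw)*R.from_euler('x',np.pi)
    Y=R.from_euler('z',YAW)
    return Y*R.from_euler('y',-tilt)*Y.inv()*B
def plan(p,rot,n=None,dec=0):
    s=read_state();r=R.from_rotvec(s['eef_rot']);q=s['ee_pos']
    w=(r.inv()*rot).as_rotvec(degrees=True);d=np.array(p)-q
    n=n or int(np.ceil(max(np.linalg.norm(w)/8.5,np.linalg.norm(d)/.049)))
    print('t',s['t'],'dist',np.linalg.norm(d),'rot',w.round(1),'local',(r.inv().apply(d)*1e3).round(1),'F',s['force'].round(1))
    w=(w/n).round(1)
    for i in range(n):
        l=r.inv().apply(np.array(p)-q)*1e3/(n-i);l=l.round(dec)
        q=q+r.apply(l)/1e3;r=r*R.from_rotvec(w,degrees=True)
        print(l.tolist(),w.tolist())
E
python3 - <<'E'
from h import *
plan([.598,.146,.2],down(YAW+np.pi/2),20)
E
```

```text
t 0.1 dist 0.8197417221236203 rot [ -0.1  -0.1 -67.7] local [ 613.  -544.    18.7] F [ 0.9 -0.3 -1. ]
[31.0, -27.0, 1.0] [-0.0, -0.0, -3.4]
[32.0, -25.0, 1.0] [-0.0, -0.0, -3.4]
[34.0, -23.0, 1.0] [-0.0, -0.0, -3.4]
[35.0, -21.0, 1.0] [-0.0, -0.0, -3.4]
[36.0, -19.0, 1.0] [-0.0, -0.0, -3.4]
[37.0, -17.0, 1.0] [-0.0, -0.0, -3.4]
[38.0, -15.0, 1.0] [-0.0, -0.0, -3.4]
[39.0, -13.0, 1.0] [-0.0, -0.0, -3.4]
[40.0, -10.0, 1.0] [-0.0, -0.0, -3.4]
[40.0, -8.0, 1.0] [-0.0, -0.0, -3.4]
[41.0, -5.0, 1.0] [-0.0, -0.0, -3.4]
[41.0, -3.0, 1.0] [-0.0, -0.0, -3.4]
[41.0, -1.0, 1.0] [-0.0, -0.0, -3.4]
[41.0, 2.0, 1.0] [-0.0, -0.0, -3.4]
[41.0, 4.0, 1.0] [-0.0, -0.0, -3.4]
[40.0, 7.0, 1.0] [-0.0, -0.0, -3.4]
[40.0, 9.0, 1.0] [-0.0, -0.0, -3.4]
[40.0, 11.0, 1.0] [-0.0, -0.0, -3.4]
[39.0, 14.0, 0.0] [-0.0, -0.0, -3.4]
[37.0, 16.0, 1.0] [-0.0, -0.0, -3.4]
```

Emit:
{"api": "jog_arm", "payload": {"moves": [{"jaw": 1, "x": 31, "y": -27, "z": 1, "ax": 0, "ay": 0, "az": -3.4}, {"jaw": 1, "x": 32, "y": -25, "z": 1, "ax": 0, "ay": 0, "az": -3.4}, {"jaw": 1, "x": 34, "y": -23, "z": 1, "ax": 0, "ay": 0, "az": -3.4}, {"jaw": 1, "x": 35, "y": -21, "z": 1, "ax": 0, "ay": 0, "az": -3.4}, {"jaw": 1, "x": 36, "y": -19, "z": 1, "ax": 0, "ay": 0, "az": -3.4}], "force": 20}}

```text
t: 0.6
ee_pos: [0.2966, -0.3889, 0.2131]
eef_rot: [-2.987, -0.971, 0.0]
force: [0.5, 0.2, 0.0]
gripper_width: 0.058
grasp_force: 0.0
```

Emit:
{"api": "jog_arm", "payload": {"moves": [{"jaw": 1, "x": 37, "y": -17, "z": 1, "ax": 0, "ay": 0, "az": -3.4}, {"jaw": 1, "x": 38, "y": -15, "z": 1, "ax": 0, "ay": 0, "az": -3.4}, {"jaw": 1, "x": 39, "y": -13, "z": 1, "ax": 0, "ay": 0, "az": -3.4}, {"jaw": 1, "x": 40, "y": -10, "z": 1, "ax": 0, "ay": 0, "az": -3.4}, {"jaw": 1, "x": 40, "y": -8, "z": 1, "ax": 0, "ay": 0, "az": -3.4}]}}

```text
t: 1.1
ee_pos: [0.3968, -0.2104, 0.2083]
eef_rot: [-2.811, -1.402, 0.0]
force: [-0.3, 1.0, -0.0]
gripper_width: 0.0178
grasp_force: 0.0
```

Emit:
{"api": "jog_arm", "payload": {"moves": [{"jaw": 1, "x": 41, "y": -5, "z": 1, "ax": 0, "ay": 0, "az": -3.4}, {"jaw": 1, "x": 41, "y": -3, "z": 1, "ax": 0, "ay": 0, "az": -3.4}, {"jaw": 1, "x": 41, "y": -1, "z": 1, "ax": 0, "ay": 0, "az": -3.4}, {"jaw": 1, "x": 41, "y": 2, "z": 1, "ax": 0, "ay": 0, "az": -3.4}, {"jaw": 1, "x": 41, "y": 4, "z": 1, "ax": 0, "ay": 0, "az": -3.4}]}}

```text
t: 1.6
ee_pos: [0.498, -0.0313, 0.2033]
eef_rot: [-2.573, -1.803, 0.0]
force: [0.6, -1.6, 1.2]
gripper_width: 0.0005
grasp_force: 0.0
```

Emit:
{"api": "jog_arm", "payload": {"moves": [{"jaw": 1, "x": 40, "y": 7, "z": 1, "ax": 0, "ay": 0, "az": -3.4}, {"jaw": 1, "x": 40, "y": 9, "z": 1, "ax": 0, "ay": 0, "az": -3.4}, {"jaw": 1, "x": 40, "y": 11, "z": 1, "ax": 0, "ay": 0, "az": -3.4}, {"jaw": 1, "x": 39, "y": 14, "z": 0, "ax": 0, "ay": 0, "az": -3.4}, {"jaw": 1, "x": 37, "y": 16, "z": 1, "ax": 0, "ay": 0, "az": -3.4}]}}

```text
t: 2.1
ee_pos: [0.5989, 0.1469, 0.1992]
eef_rot: [-2.278, -2.163, 0.001]
force: [0.1, -0.3, 0.6]
gripper_width: 0.0008
grasp_force: 0.0
```

```bash
python3 - <<'E'
from h import *
plan([.598,.146,.066],down(YAW+np.pi/2),5)
E
```

```text
t 2.1 dist 0.13316270168258315 rot [-0.   0.   0.5] local [ -1.   -0.8 133.2] F [ 0.1 -0.3  0.6]
[-0.0, -0.0, 27.0] [-0.0, 0.0, 0.1]
[-0.0, -0.0, 27.0] [-0.0, 0.0, 0.1]
[-0.0, -0.0, 26.0] [-0.0, 0.0, 0.1]
[-0.0, -0.0, 27.0] [-0.0, 0.0, 0.1]
[-1.0, -1.0, 26.0] [-0.0, 0.0, 0.1]
```

Emit:
{"api": "jog_arm", "payload": {"moves": [{"jaw": 1, "z": 27}, {"jaw": 1, "z": 27}, {"jaw": 1, "z": 26}, {"jaw": 1, "z": 27}, {"jaw": 1, "x": -1, "y": -1, "z": 26}]}}

```text
invalid input at $.moves[0]: expected keys jaw, x, y, z, ax, ay, az
```

Emit:
{"api": "jog_arm", "payload": {"moves": [{"jaw": 1, "x": -6}, {"jaw": 1, "x": -6}, {"jaw": 1, "x": -6}, {"jaw": 1, "x": -6}, {"jaw": 1, "x": -6}]}}

```text
invalid input at $.moves[0]: expected keys jaw, x, y, z, ax, ay, az
```

Emit:
{"api": "jog_arm", "payload": {"moves": [{"jaw": 1, "x": -3}, {"jaw": 1, "x": -3}, {"jaw": 1, "x": -3}, {"jaw": 1, "x": -2}, {"jaw": 1, "x": -2}]}}

```text
invalid input at $.moves[0]: expected keys jaw, x, y, z, ax, ay, az
```

Emit:
{"api": "jog_arm", "payload": {"moves": [{"jaw": 1, "x": 0, "y": 0, "z": 27, "ax": 0, "ay": 0, "az": 0}, {"jaw": 1, "x": 0, "y": 0, "z": 27, "ax": 0, "ay": 0, "az": 0}, {"jaw": 1, "x": 0, "y": 0, "z": 26, "ax": 0, "ay": 0, "az": 0}, {"jaw": 1, "x": 0, "y": 0, "z": 27, "ax": 0, "ay": 0, "az": 0}, {"jaw": 1, "x": -1, "y": -1, "z": 26, "ax": 0, "ay": 0, "az": 0}]}}

```text
t: 2.6
ee_pos: [0.5969, 0.1443, 0.0649]
eef_rot: [-2.28, -2.16, 0.001]
force: [-0.2, 0.1, -0.4]
gripper_width: 0.0001
grasp_force: 0.0
```

Emit:
{"api": "jog_arm", "payload": {"moves": [{"jaw": 1, "x": -6, "y": 0, "z": 0, "ax": 0, "ay": 0, "az": 0}, {"jaw": 1, "x": -6, "y": 0, "z": 0, "ax": 0, "ay": 0, "az": 0}, {"jaw": 1, "x": -6, "y": 0, "z": 0, "ax": 0, "ay": 0, "az": 0}, {"jaw": 1, "x": -6, "y": 0, "z": 0, "ax": 0, "ay": 0, "az": 0}, {"jaw": 1, "x": -6, "y": 0, "z": 0, "ax": 0, "ay": 0, "az": 0}]}}

```text
t: 3.1
ee_pos: [0.5969, 0.1139, 0.0682]
eef_rot: [2.28, 2.159, 0.003]
force: [-0.4, 2.1, 1.5]
gripper_width: 0.0003
grasp_force: 1.2
```

Emit:
{"api": "jog_arm", "payload": {"moves": [{"jaw": 1, "x": -3, "y": 0, "z": 0, "ax": 0, "ay": 0, "az": 0}, {"jaw": 1, "x": -3, "y": 0, "z": 0, "ax": 0, "ay": 0, "az": 0}, {"jaw": 1, "x": -2, "y": 0, "z": 0, "ax": 0, "ay": 0, "az": 0}, {"jaw": 1, "x": -2, "y": 0, "z": 0, "ax": 0, "ay": 0, "az": 0}, {"jaw": 1, "x": 0, "y": 0, "z": 0, "ax": 0, "ay": 0, "az": 0}]}}

```text
t: 3.6
ee_pos: [0.5954, 0.1041, 0.0667]
eef_rot: [2.281, 2.16, -0.0]
force: [0.6, -0.0, 0.2]
gripper_width: 0.0007
grasp_force: 0.4
```

Emit:
{"api": "jog_arm", "payload": {"moves": [{"jaw": 1, "x": -2, "y": 0, "z": 0, "ax": 0, "ay": 0, "az": 0}, {"jaw": 1, "x": -2, "y": 0, "z": 0, "ax": 0, "ay": 0, "az": 0}, {"jaw": 1, "x": -1, "y": 0, "z": 0, "ax": 0, "ay": 0, "az": 0}, {"jaw": 1, "x": -1, "y": 0, "z": 0, "ax": 0, "ay": 0, "az": 0}, {"jaw": 1, "x": -1, "y": 0, "z": 0, "ax": 0, "ay": 0, "az": 0}]}}

```text
t: 4.1
ee_pos: [0.595, 0.0987, 0.0667]
eef_rot: [-2.279, -2.16, -0.003]
force: [1.2, 11.3, 0.0]
gripper_width: 0.0009
grasp_force: 5.6
```

```bash
python3 - <<'E'
from h import *
s=camera('scene');t=camera('top')
st=read_state();print(st['ee_pos'],st['force'])
z=lambda i,x,y,w,h,k:np.clip(cv2.resize(i[y:y+h,x:x+w],None,fx=k,fy=k,interpolation=cv2.INTER_CUBIC)*1.4,0,255).astype('uint8')
cv2.imwrite('pics/d1.png',np.hstack([z(s,300,150,80,90,5),z(t,200,140,80,90,5)]))
E
```

```text
[0.59500198 0.09884132 0.06665864] [0.93699455 8.02081967 0.73300773]
```

View pics/d1.png

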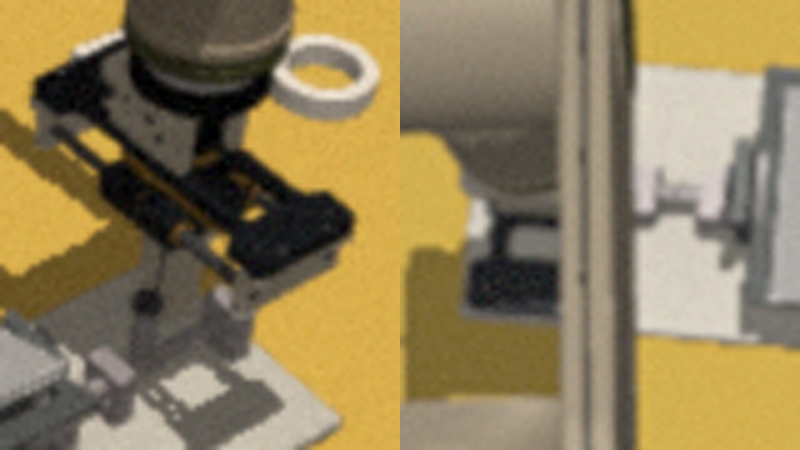

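The fingers (d1, about (155,310)) bear on the knob cap at (147,303), and the rod now spans from the inner guide to the keeper in the top view (680,190). The force rose to 8–11 N at the predicted end position. I'll push a little further to confirm it's the stop.

Emit:
{"api": "jog_arm", "payload": {"moves": [{"jaw": 1, "x": -1, "y": 0, "z": 0, "ax": 0, "ay": 0, "az": 0}, {"jaw": 1, "x": -1, "y": 0, "z": 0, "ax": 0, "ay": 0, "az": 0}, {"jaw": 1, "x": 0, "y": 0, "z": 0, "ax": 0, "ay": 0, "az": 0}, {"jaw": 1, "x": 0, "y": 0, "z": 0, "ax": 0, "ay": 0, "az": 0}, {"jaw": 1, "x": 0, "y": 0, "z": 0, "ax": 0, "ay": 0, "az": 0}]}}

```text
t: 4.7
ee_pos: [0.595, 0.0985, 0.0668]
eef_rot: [-2.278, -2.16, -0.006]
force: [2.3, 15.7, 0.5]
gripper_width: 0.0006
grasp_force: 7.7
```

Emit:
{"api": "jog_arm", "payload": {"moves": [{"jaw": 1, "x": 8, "y": 0, "z": 0, "ax": 0, "ay": 0, "az": 0}, {"jaw": 1, "x": 10, "y": 0, "z": -5, "ax": 0, "ay": 0, "az": 0}, {"jaw": 1, "x": 6, "y": 0, "z": -40, "ax": 0, "ay": 0, "az": 0}, {"jaw": 0.6, "x": 0, "y": 0, "z": -45, "ax": 0, "ay": 0, "az": 0}, {"jaw": 0.2, "x": 0, "y": 0, "z": -45, "ax": 0, "ay": 0, "az": 0}]}}

```text
t: 5.2
ee_pos: [0.5953, 0.1194, 0.2027]
eef_rot: [-2.28, -2.16, 0.003]
force: [1.3, 0.4, 1.1]
gripper_width: 0.0117
grasp_force: 0.0
```

```bash
python3 - <<'E'
from h import *
plan([.4606,-.333,.16],down(-.443+np.pi),15)
E
```

```text
t 5.2 dist 0.47397081414766307 rot [ -0.1  -0.  -67.7] local [-459.  -110.    43.4] F [1.3 0.4 1.1]
[-31.0, -7.0, 3.0] [-0.0, -0.0, -4.5]
[-30.0, -10.0, 3.0] [-0.0, -0.0, -4.5]
[-29.0, -12.0, 3.0] [-0.0, -0.0, -4.5]
[-28.0, -14.0, 3.0] [-0.0, -0.0, -4.5]
[-27.0, -16.0, 3.0] [-0.0, -0.0, -4.5]
[-25.0, -19.0, 3.0] [-0.0, -0.0, -4.5]
[-24.0, -20.0, 3.0] [-0.0, -0.0, -4.5]
[-22.0, -22.0, 3.0] [-0.0, -0.0, -4.5]
[-20.0, -24.0, 3.0] [-0.0, -0.0, -4.5]
[-19.0, -26.0, 3.0] [-0.0, -0.0, -4.5]
[-16.0, -27.0, 3.0] [-0.0, -0.0, -4.5]
[-14.0, -28.0, 3.0] [-0.0, -0.0, -4.5]
[-12.0, -29.0, 2.0] [-0.0, -0.0, -4.5]
[-10.0, -30.0, 3.0] [-0.0, -0.0, -4.5]
[-8.0, -31.0, 2.0] [-0.0, -0.0, -4.5]
```

Emit:
{"api": "jog_arm", "payload": {"moves": [{"jaw": 0.45, "x": -31, "y": -7, "z": 0, "ax": 0, "ay": 0, "az": -4.5}, {"jaw": 0.45, "x": -30, "y": -10, "z": 0, "ax": 0, "ay": 0, "az": -4.5}, {"jaw": 0.45, "x": -29, "y": -12, "z": 0, "ax": 0, "ay": 0, "az": -4.5}, {"jaw": 0.45, "x": -28, "y": -14, "z": 0, "ax": 0, "ay": 0, "az": -4.5}, {"jaw": 0.45, "x": -27, "y": -16, "z": 0, "ax": 0, "ay": 0, "az": -4.5}]}}

```text
t: 5.7
ee_pos: [0.5513, -0.033, 0.2018]
eef_rot: [1.811, 2.567, -0.001]
force: [0.3, -0.3, 0.0]
gripper_width: 0.0498
grasp_force: 0.0
```

Emit:
{"api": "jog_arm", "payload": {"moves": [{"jaw": 0.45, "x": -25, "y": -19, "z": 0, "ax": 0, "ay": 0, "az": -4.5}, {"jaw": 0.45, "x": -24, "y": -20, "z": 0, "ax": 0, "ay": 0, "az": -4.5}, {"jaw": 0.45, "x": -22, "y": -22, "z": 0, "ax": 0, "ay": 0, "az": -4.5}, {"jaw": 0.45, "x": -20, "y": -24, "z": 0, "ax": 0, "ay": 0, "az": -4.5}, {"jaw": 0.45, "x": -19, "y": -26, "z": 0, "ax": 0, "ay": 0, "az": -4.5}]}}

```text
t: 6.2
ee_pos: [0.5058, -0.1835, 0.2019]
eef_rot: [-1.276, -2.871, 0.001]
force: [0.8, -0.6, 0.6]
gripper_width: 0.0513
grasp_force: 0.0
```

Emit:
{"api": "jog_arm", "payload": {"moves": [{"jaw": 0.45, "x": -16, "y": -27, "z": 0, "ax": 0, "ay": 0, "az": -4.5}, {"jaw": 0.45, "x": -14, "y": -28, "z": 0, "ax": 0, "ay": 0, "az": -4.5}, {"jaw": 0.45, "x": -12, "y": -29, "z": 0, "ax": 0, "ay": 0, "az": -4.5}, {"jaw": 0.45, "x": -10, "y": -30, "z": 0, "ax": 0, "ay": 0, "az": -4.5}, {"jaw": 0.45, "x": -8, "y": -31, "z": 0, "ax": 0, "ay": 0, "az": -4.5}]}}

```text
t: 6.7
ee_pos: [0.4608, -0.3346, 0.2019]
eef_rot: [-0.691, -3.064, 0.001]
force: [0.4, -0.2, -0.4]
gripper_width: 0.0508
grasp_force: 0.0
```

```bash
python3 - <<'E'
from h import *
plan([.4606,-.333,.075],down(-.443+np.pi),5)
s=camera('scene');t=camera('top')
z=lambda i,x,y,w,h,k:np.clip(cv2.resize(i[y:y+h,x:x+w],None,fx=k,fy=k,interpolation=cv2.INTER_CUBIC)*1.4,0,255).astype('uint8')
cv2.imwrite('pics/d2.png',np.hstack([z(s,145,230,80,60,5),z(t,340,190,80,60,5)]))
E
```

```text
t 6.7 dist 0.1268788844951132 rot [-0.  -0.  -0.1] local [  0.8   1.5 126.9] F [ 0.4 -0.2 -0.4]
[0.0, 0.0, 25.0] [-0.0, -0.0, -0.0]
[0.0, 0.0, 25.0] [-0.0, -0.0, -0.0]
[0.0, 0.0, 26.0] [-0.0, -0.0, -0.0]
[0.0, 1.0, 25.0] [-0.0, -0.0, -0.0]
[1.0, 0.0, 26.0] [-0.0, -0.0, -0.0]
```

View pics/d2.png

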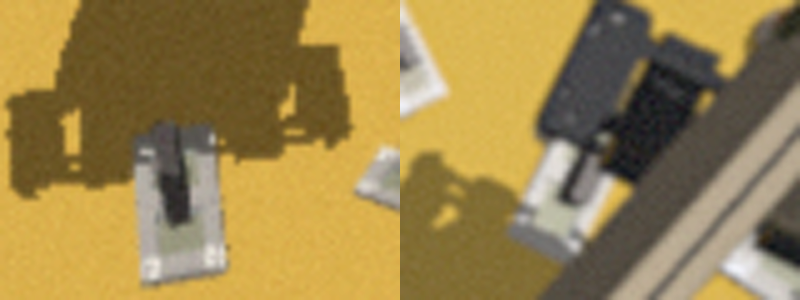

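The middle carrier is undisturbed and sits under the gripper, at scene crop (180,205) and top crop (575,180). Going down to grip it.

Emit:
{"api": "jog_arm", "payload": {"moves": [{"jaw": 0.45, "x": 0, "y": 0, "z": 35, "ax": 0, "ay": 0, "az": 0}, {"jaw": 0.45, "x": 0, "y": 1, "z": 35, "ax": 0, "ay": 0, "az": 0}, {"jaw": 0.45, "x": 1, "y": 0, "z": 35, "ax": 0, "ay": 0, "az": 0}, {"jaw": 0.45, "x": 0, "y": 0, "z": 35, "ax": 0, "ay": 0, "az": 0}, {"jaw": 0.45, "x": 0, "y": 0, "z": 30, "ax": 0, "ay": 0, "az": 0}]}}

```text
t: 7.3
ee_pos: [0.4606, -0.331, 0.0298]
eef_rot: [-0.697, -3.062, -0.001]
force: [-0.7, -0.2, 1.3]
gripper_width: 0.0513
grasp_force: 0.0
```

Emit:
{"api": "jog_arm", "payload": {"moves": [{"jaw": 0.45, "x": 0, "y": 0, "z": 16, "ax": 0, "ay": 0, "az": 0}, {"jaw": 0.8, "x": 0, "y": 0, "z": 0, "ax": 0, "ay": 0, "az": 0}, {"jaw": 0.85, "x": 0, "y": 0, "z": 0, "ax": 0, "ay": 0, "az": 0}, {"jaw": 1, "x": 0, "y": 0, "z": 0, "ax": 0, "ay": 0, "az": 0}, {"jaw": 1, "x": 0, "y": 0, "z": 0, "ax": 0, "ay": 0, "az": 0}], "force": 30}}

```text
t: 7.8
ee_pos: [0.4623, -0.3332, 0.0177]
eef_rot: [0.696, 3.061, -0.002]
force: [0.0, -0.5, 1.2]
gripper_width: 0.024
grasp_force: 0.0
```

Emit:
{"api": "jog_arm", "payload": {"moves": [{"jaw": 1, "x": 0, "y": 0, "z": 0, "ax": 0, "ay": 0, "az": 0}, {"jaw": 1, "x": 0, "y": 0, "z": 0, "ax": 0, "ay": 0, "az": 0}, {"jaw": 1, "x": 0, "y": 0, "z": 0, "ax": 0, "ay": 0, "az": 0}, {"jaw": 1, "x": 0, "y": 0, "z": -10, "ax": 0, "ay": 0, "az": 0}, {"jaw": 1, "x": 0, "y": 0, "z": -40, "ax": 0, "ay": 0, "az": 0}], "force": 40}}

```text
t: 8.3
ee_pos: [0.4577, -0.3293, 0.0615]
eef_rot: [-0.694, -3.055, -0.007]
force: [0.1, 0.8, -0.9]
gripper_width: 0.012
grasp_force: 40.0
```

```bash
cat >> h.py <<'E'
C=np.array([.578,-.0636,.121])
Y3=R.from_euler('z',YAW)
def N(): return Y3.apply([-np.sin(SL),0,np.cos(SL)])
E
python3 - <<'E'
from h import *
r=down(YAW+np.pi,SL);print(r.as_matrix()[:,2],N())
plan(C+N()*.066,r,12)
E
```

```text
[ 0.3215706  -0.01931742 -0.94668854] [-0.3215706   0.01931742  0.94668854]
t 8.3 dist 0.3097939583537978 rot [ -3.4 -19.1 -22. ] local [  27.2  283.9 -121. ] F [ 0.1  0.8 -0.9]
[2.0, 24.0, -10.0] [-0.3, -1.6, -1.8]
[1.0, 24.0, -10.0] [-0.3, -1.6, -1.8]
[0.0, 24.0, -10.0] [-0.3, -1.6, -1.8]
[-1.0, 24.0, -10.0] [-0.3, -1.6, -1.8]
[-2.0, 24.0, -10.0] [-0.3, -1.6, -1.8]
[-3.0, 24.0, -9.0] [-0.3, -1.6, -1.8]
[-4.0, 24.0, -9.0] [-0.3, -1.6, -1.8]
[-5.0, 24.0, -9.0] [-0.3, -1.6, -1.8]
[-5.0, 23.0, -9.0] [-0.3, -1.6, -1.8]
[-7.0, 23.0, -8.0] [-0.3, -1.6, -1.8]
[-7.0, 23.0, -8.0] [-0.3, -1.6, -1.8]
[-8.0, 23.0, -8.0] [-0.3, -1.6, -1.8]
```

Emit:
{"api": "jog_arm", "payload": {"moves": [{"jaw": 1, "x": 1, "y": 10, "z": -30, "ax": -0.3, "ay": -1.6, "az": -1.8}, {"jaw": 1, "x": 1, "y": 15, "z": -30, "ax": -0.3, "ay": -1.6, "az": -1.8}, {"jaw": 1, "x": 0, "y": 20, "z": -25, "ax": -0.3, "ay": -1.6, "az": -1.8}, {"jaw": 1, "x": 0, "y": 24, "z": -20, "ax": -0.3, "ay": -1.6, "az": -1.8}, {"jaw": 1, "x": 0, "y": 24, "z": -15, "ax": -0.3, "ay": -1.6, "az": -1.8}]}}

```text
t: 8.8
ee_pos: [0.4878, -0.243, 0.1885]
eef_rot: [0.431, 2.966, -0.009]
force: [0.6, -0.4, -1.1]
gripper_width: 0.012
grasp_force: 40.0
```

Emit:
{"api": "jog_arm", "payload": {"moves": [{"jaw": 1, "x": -3, "y": 24, "z": -5, "ax": -0.3, "ay": -1.6, "az": -1.8}, {"jaw": 1, "x": -4, "y": 24, "z": 0, "ax": -0.3, "ay": -1.6, "az": -1.8}, {"jaw": 1, "x": -5, "y": 24, "z": 0, "ax": -0.3, "ay": -1.6, "az": -1.8}, {"jaw": 1, "x": -5, "y": 24, "z": 0, "ax": -0.3, "ay": -1.6, "az": -1.8}, {"jaw": 1, "x": -7, "y": 24, "z": 0, "ax": -0.3, "ay": -1.6, "az": -1.8}]}}

```text
t: 9.3
ee_pos: [0.5362, -0.1305, 0.1981]
eef_rot: [0.185, 2.852, -0.015]
force: [-1.3, -0.2, -0.9]
gripper_width: 0.012
grasp_force: 40.0
```

```bash
python3 - <<'E'
from h import *
plan(C+N()*.066,down(YAW+np.pi,SL),5)
E
```

```text
t 9.3 dist 0.07267758956272556 rot [-0.8 -2.5 -3.9] local [-7.  70.1 17.8] F [-1.3 -0.2 -0.9]
[-1.0, 14.0, 4.0] [-0.2, -0.5, -0.8]
[-2.0, 14.0, 4.0] [-0.2, -0.5, -0.8]
[-2.0, 14.0, 3.0] [-0.2, -0.5, -0.8]
[-2.0, 14.0, 4.0] [-0.2, -0.5, -0.8]
[-2.0, 14.0, 3.0] [-0.2, -0.5, -0.8]
```

Emit:
{"api": "jog_arm", "payload": {"moves": [{"jaw": 1, "x": -1, "y": 14, "z": 4, "ax": -0.2, "ay": -0.5, "az": -0.8}, {"jaw": 1, "x": -2, "y": 14, "z": 4, "ax": -0.2, "ay": -0.5, "az": -0.8}, {"jaw": 1, "x": -2, "y": 14, "z": 3, "ax": -0.2, "ay": -0.5, "az": -0.8}, {"jaw": 1, "x": -2, "y": 14, "z": 4, "ax": -0.2, "ay": -0.5, "az": -0.8}, {"jaw": 1, "x": -2, "y": 14, "z": 3, "ax": -0.2, "ay": -0.5, "az": -0.8}]}}

```text
t: 9.8
ee_pos: [0.5573, -0.0624, 0.1831]
eef_rot: [0.081, 2.814, -0.009]
force: [0.1, -0.2, -1.8]
gripper_width: 0.0116
grasp_force: 40.0
```

```bash
python3 - <<'E'
from h import *
s=camera('scene')
plan(C+N()*.066,down(YAW+np.pi,SL),1,1)
cv2.imwrite('pics/e1full.png',s)
z=lambda i,x,y,w,h,k:np.clip(cv2.resize(i[y:y+h,x:x+w],None,fx=k,fy=k,interpolation=cv2.INTER_CUBIC)*1.5,0,255).astype('uint8')
cv2.imwrite('pics/e1.png',z(s,245,170,100,75,8))
print(proj('scene',read_state()['ee_pos']))
E
```

```text
t 9.85 dist 0.001991699996600056 rot [ 0.3 -0.1  0.2] local [ 0.1 -1.7 -1. ] F [ 0.3  1.5 -2.3]
[0.1, -1.7, -1.0] [0.3, -0.1, 0.2]
[[282.47882879 198.90653843]]
```

View pics/e1.png

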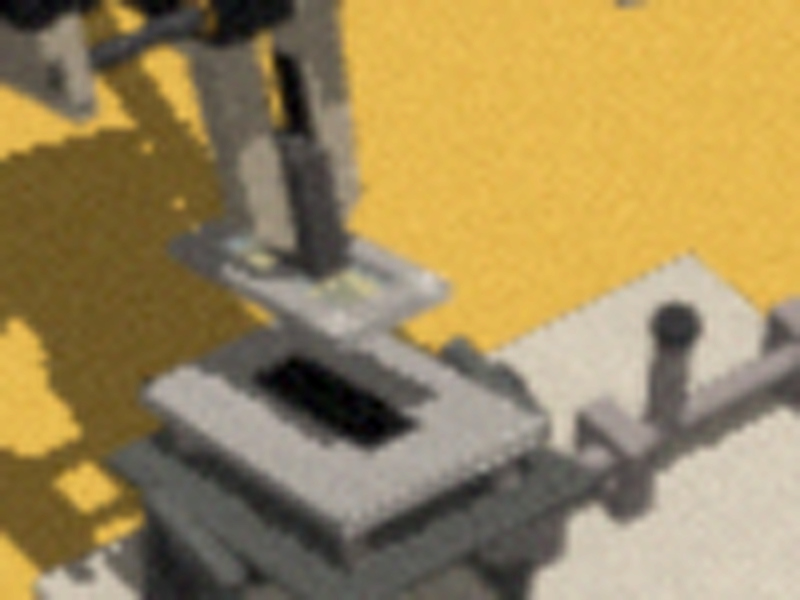

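The carrier's visible corners in e1 are (448,290), (345,337), (175,248). Its long edge looks tilted more than the platen's, whose corners are (548,425), (350,530), (145,392). I'll quantify that against the projections.

```bash
cat > fit.py <<'E'
from h import *
E1=lambda P:((proj('scene',P)-[245,170]+.5)*8-.5).round(0).tolist()
s=read_state();r=R.from_rotvec(s['eef_rot']);q=s['ee_pos']
for dz in(10,16):
  print('car top exp +x+y,+x-y,-x-y',E1(q+r.apply(np.array([[-50,22,dz],[-50,-22,dz],[50,-22,dz]])/1e3)))
for sl in(.2,.25,.3,.328,.36):
    ax=Y3*R.from_euler('y',-sl)
    print(sl,'platen',E1(C+ax.apply(np.array([[62,40,0],[62,-40,0],[-62,-40,0]])/1e3)))
E
python3 fit.py
```

```text
car top exp +x+y,+x-y,-x-y [[455.0, 282.0], [342.0, 338.0], [170.0, 243.0]]
car top exp +x+y,+x-y,-x-y [[458.0, 298.0], [346.0, 354.0], [173.0, 259.0]]
0.2 platen [[543.0, 444.0], [344.0, 548.0], [129.0, 377.0]]
0.25 platen [[543.0, 436.0], [343.0, 540.0], [130.0, 384.0]]
0.3 platen [[542.0, 428.0], [341.0, 532.0], [132.0, 392.0]]
0.328 platen [[541.0, 423.0], [340.0, 527.0], [133.0, 396.0]]
0.36 platen [[540.0, 418.0], [339.0, 522.0], [134.0, 401.0]]
```

```bash
cat > q.py <<'E'
from h import *
def quad(img,box,thr,k=8):
    x,y,w,h=box
    a=cv2.resize(img[y:y+h,x:x+w],None,fx=k,fy=k,interpolation=cv2.INTER_CUBIC)
    hs=cv2.cvtColor(a,cv2.COLOR_BGR2HSV)
    m=((hs[...,1]<70)&(hs[...,2]>thr)).astype('uint8')*255
    m=cv2.morphologyEx(m,cv2.MORPH_OPEN,np.ones((25,25)))
    c=max(cv2.findContours(m,cv2.RETR_EXTERNAL,cv2.CHAIN_APPROX_NONE)[0],key=cv2.contourArea)
    hull=cv2.convexHull(c)
    q=cv2.approxPolyDP(hull,.05*cv2.arcLength(hull,True),True)[:,0].astype(float)
    pts=c[:,0].astype(float);L=[]
    for i in range(len(q)):                       # refine each side by a line fit
        A,B=q[i],q[(i+1)%len(q)];d=(B-A)/np.linalg.norm(B-A);n=np.array([-d[1],d[0]])
        s=(pts-A)@d;e=abs((pts-A)@n);sel=pts[(e<10)&(s>.12*np.linalg.norm(B-A))&(s<.88*np.linalg.norm(B-A))]
        vx,vy,x0,y0=cv2.fitLine(sel.astype('float32'),cv2.DIST_HUBER,0,.01,.01)[:,0];L.append(np.cross([x0,y0,1],[x0+vx*100,y0+vy*100,1]))
    o=[]
    for i in range(len(q)):
        p=np.cross(L[i-1],L[i]);o.append(p[:2]/p[2])
    return (np.array(o)+.5)/k-.5+[x,y]
if __name__=='__main__':
    t=cv2.imread('pics/top0.png');s=cv2.imread('pics/scene0.png')
    for thr in(90,100,110,120,130):
        try:
            a=quad(t,(268,150,45,62),thr);b=quad(s,(255,200,65,42),thr)
            print(thr,a.round(1).tolist(),b.round(1).tolist())
            if len(a)==len(b)==4:
                # order: +x+y,+x-y,-x-y,-x+y
                o=lambda q,n:np.array([min(q,key=lambda p:np.hypot(*(p-e))) for e in proj(n,C+(Y3*R.from_euler('y',-.328)).apply(np.array([[62,40,0],[62,-40,0],[-62,-40,0],[-62,40,0]])/1e3))])
                a=o(a,'top');b=o(b,'scene');P=tri(b,a)
                c=P[:,:3].mean(0);x=(P[0]+P[1]-P[2]-P[3])[:3]/2;y=(P[0]+P[3]-P[1]-P[2])[:3]/2
                print('  c',c.round(4),'slope',np.arctan2(x[2],np.hypot(*x[:2])).round(3),'yaw',np.arctan2(x[1],x[0]).round(3),np.arctan2(-y[0],y[1]).round(3),'len',np.linalg.norm(x).round(4),np.linalg.norm(y).round(4),'roll',(y[2]/.08).round(3))
                obj=np.array([[62,40,0],[62,-40,0],[-62,-40,0],[-62,40,0]],float)/1e3
                for n,im in(('scene',b),('top',a)):
                    ci=camera_info(n);K=np.array([[ci['fx'],0,ci['cx']],[0,ci['fy'],ci['cy']],[0,0,1]])
                    ok,rv,tv=cv2.solvePnP(obj,im,K,ci['dist'],flags=cv2.SOLVEPNP_IPPE)
                    W=R.from_rotvec(ci['attitude'])*R.from_matrix(np.diag([1.,-1,-1]))
                    M=(W*R.from_rotvec(rv[:,0])).as_matrix();print('  pnp',n,(ci['eye']+W.apply(tv[:,0])).round(4),'slope',np.arcsin(M[2,0]).round(3),'yaw',np.arctan2(M[1,0],M[0,0]).round(3))
        except Exception as e: print(thr,repr(e))
E
python3 q.py
```

```text
90 [[276.8, 156.0], [305.4, 158.7], [301.3, 202.2], [273.2, 199.5]] [[261.9, 218.1], [285.3, 206.9], [314.2, 223.9], [286.7, 234.3]]
  c [ 0.5782 -0.0632  0.1223] slope 0.305 yaw -0.063 -0.088 len 0.1247 0.0813 roll -0.05
  pnp scene [ 0.5912 -0.073   0.1389] slope 0.315 yaw -0.073
  pnp top [ 0.5752 -0.0641  0.1347] slope 0.345 yaw -0.063
100 [[277.1, 156.4], [305.0, 159.1], [300.9, 201.8], [273.6, 199.2]] [[262.3, 217.9], [285.6, 206.9], [311.6, 223.1], [287.4, 234.4]]
  c [ 0.5778 -0.0635  0.1231] slope 0.307 yaw -0.071 -0.073 len 0.1219 0.078 roll -0.022
  pnp scene [ 0.5561 -0.0429  0.0929] slope 0.298 yaw -0.071
  pnp top [ 0.5798 -0.0645  0.1078] slope 0.289 yaw -0.062
110 [[277.4, 156.7], [304.6, 159.5], [300.5, 201.4], [274.1, 198.9]] [[319.4, 207.1], [319.4, 220.0], [313.3, 222.0], [307.9, 212.9]]
  c [ 0.597  -0.0391  0.134 ] slope 0.514 yaw -0.303 0.167 len 0.1091 0.0676 roll -0.514
110 ValueError('Found zero norm quaternions in `quat`.')
120 [[299.1, 169.7], [296.6, 200.4], [275.3, 198.5]] [[319.4, 207.1], [319.4, 219.7], [313.0, 221.0], [308.1, 212.8]]
130 [[311.5, 194.6], [310.2, 210.7], [301.3, 210.1], [308.5, 194.6]] [[319.4, 207.2], [319.4, 219.3], [312.7, 220.2], [308.6, 212.6]]
  c [ 0.5623 -0.0588  0.1277] slope 0.318 yaw -0.462 1.508 len 0.0482 0.0 roll 0.0
130 ValueError('Found zero norm quaternions in `quat`.')
```

```bash
sed -i 's/SL=.328/SL=.312/; s/^C=.*/C=np.array([.578,-.0636,.122])/' h.py; python3 - <<'E'
from h import *
plan(C+N()*.0245,down(YAW+np.pi,SL),5,1)
E
```

```text
t 9.85 dist 0.039646089950725306 rot [0.3 0.8 0.2] local [-0.6 -2.  39.6] F [ 0.3  1.5 -2.3]
[-0.1, -0.4, 7.9] [0.1, 0.2, 0.0]
[-0.2, -0.4, 7.9] [0.1, 0.2, 0.0]
[-0.2, -0.4, 7.9] [0.1, 0.2, 0.0]
[-0.2, -0.3, 7.9] [0.1, 0.2, 0.0]
[-0.2, -0.3, 8.0] [0.1, 0.2, 0.0]
```

Emit:
{"api": "jog_arm", "payload": {"moves": [{"jaw": 1, "x": 0, "y": 0, "z": 8, "ax": 0, "ay": 0.2, "az": 0}, {"jaw": 1, "x": 0, "y": 0, "z": 8, "ax": 0, "ay": 0.2, "az": 0}, {"jaw": 1, "x": 0, "y": 0, "z": 8, "ax": 0, "ay": 0.2, "az": 0}, {"jaw": 1, "x": 0, "y": 0, "z": 8, "ax": 0, "ay": 0.2, "az": 0}, {"jaw": 1, "x": 0, "y": 0, "z": 3, "ax": 0, "ay": 0, "az": 0}]}}

```text
t: 10.35
ee_pos: [0.5678, -0.064, 0.1489]
eef_rot: [0.083, 2.83, -0.008]
force: [0.7, 0.5, -1.7]
gripper_width: 0.0119
grasp_force: 40.0
```

Emit:
{"api": "jog_arm", "payload": {"moves": [{"jaw": 1, "x": 0, "y": 0, "z": 2, "ax": 0, "ay": 0, "az": 0}, {"jaw": 1, "x": 0, "y": 0, "z": 2, "ax": 0, "ay": 0, "az": 0}, {"jaw": 1, "x": 0, "y": 0, "z": 1, "ax": 0, "ay": 0, "az": 0}, {"jaw": 1, "x": 0, "y": 0, "z": 0, "ax": 0, "ay": 0, "az": 0}, {"jaw": 1, "x": 0, "y": 0, "z": 0, "ax": 0, "ay": 0, "az": 0}]}}

```text
t: 10.85
ee_pos: [0.5699, -0.0638, 0.1461]
eef_rot: [0.082, 2.827, -0.008]
force: [0.2, 0.7, -1.4]
gripper_width: 0.0118
grasp_force: 40.0
```

```bash
python3 - <<'E'
from h import *
F=[];M=[];p=[]
for i in range(6):
    s=camera('scene');st=read_state();F+=[st['force']];M+=[st['moment']];p+=[st['ee_pos']]
    cv2.imwrite('pics/e2full.png',s)
print(np.mean(F,0),np.mean(M,0),np.std(M,0),np.mean(p,0),'h above C along N',(np.mean(p,0)-C)@N())
plan(C+N()*.0165,down(YAW+np.pi,SL),1,1)
z=lambda i,x,y,w,h,k:np.clip(cv2.resize(i[y:y+h,x:x+w],None,fx=k,fy=k,interpolation=cv2.INTER_CUBIC)*1.5,0,255).astype('uint8')
cv2.imwrite('pics/e2.png',z(s,255,185,80,60,10))
E
```

```text
[-0.20834575 -0.23894042 -0.98339057] [ 0.0511174   0.06993188 -0.02235368] [0.01891637 0.02896882 0.03231978] [ 0.56985528 -0.06380793  0.14601211] h above C along N 0.025344641899007255
t 11.15 dist 0.00877411170867086 rot [0.2 0.1 0.1] local [-0.4  0.6  8.7] F [-0.4 -0.1 -1.2]
[-0.4, 0.6, 8.7] [0.2, 0.1, 0.1]
```

View pics/e2.png

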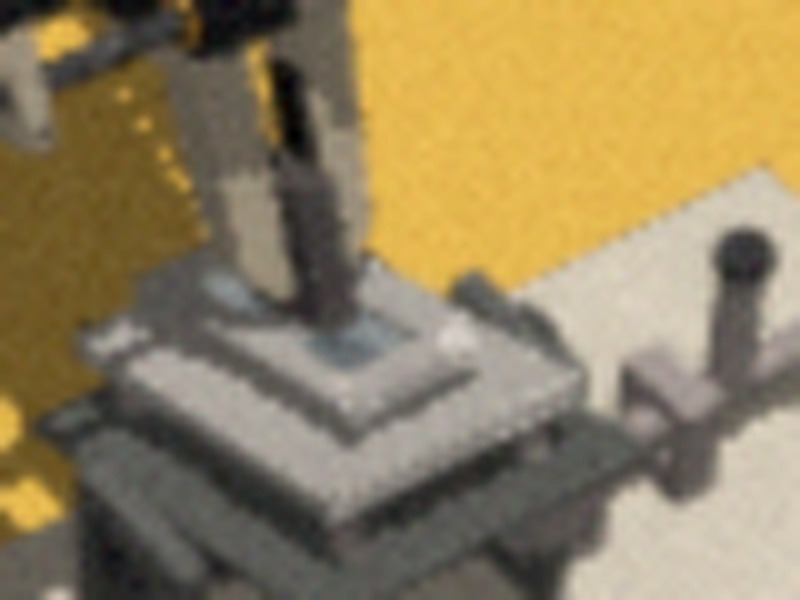

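In e2 the platen corners are about (585,370), (340,515), (81,340). The carrier's near top corner is at (350,412), its right corner near (480,358), and its left corner lies in shade near (140,290). I'll compare these with the ideal centred projection.

```bash
python3 - <<'E'
from h import *
E2=lambda P:((proj('scene',P)-[255,185]+.5)*10-.5).round(0).tolist()
s=read_state();r=R.from_rotvec(s['eef_rot']);q=s['ee_pos']
print('car top',E2(q+r.apply(np.array([[-50,22,10.5],[-50,-22,10.5],[50,-22,10.5]])/1e3)))
print('car bot',E2(q+r.apply(np.array([[-50,22,16.5],[-50,-22,16.5],[50,-22,16.5]])/1e3)))
ax=Y3*R.from_euler('y',-SL)
print('platen',E2(C+ax.apply(np.array([[62,40,0],[62,-40,0],[-62,-40,0]])/1e3)))
for i in range(3):print('unit 10mm',i,(np.array(E2(C+ax.as_matrix()[:,i]*.01))-E2(C)).tolist())
E
```

```text
car top [[484.0, 343.0], [345.0, 414.0], [132.0, 283.0]]
car bot [[487.0, 363.0], [349.0, 434.0], [135.0, 302.0]]
platen [[577.0, 380.0], [326.0, 510.0], [65.0, 340.0]]
unit 10mm 0 [[22.0, 13.0]]
unit 10mm 1 [[31.0, -15.0]]
unit 10mm 2 [[-5.0, -32.0]]
```

Emit:
{"api": "jog_arm", "payload": {"moves": [{"jaw": 1, "x": -0.5, "y": 1, "z": 2, "ax": 0, "ay": 0, "az": 0}, {"jaw": 1, "x": -0.5, "y": 1, "z": 2, "ax": 0, "ay": 0, "az": 0}, {"jaw": 1, "x": 0, "y": 0, "z": 2, "ax": 0, "ay": 0, "az": 0}, {"jaw": 1, "x": 0, "y": 0, "z": 0, "ax": 0, "ay": 0, "az": 0}, {"jaw": 1, "x": 0, "y": 0, "z": 0, "ax": 0, "ay": 0, "az": 0}]}}

```text
t: 11.65
ee_pos: [0.5726, -0.0619, 0.1402]
eef_rot: [0.082, 2.828, -0.008]
force: [-0.7, -0.8, -0.5]
gripper_width: 0.0118
grasp_force: 40.0
```

```bash
cat > st.py <<'E'
from h import *
F=[];M=[];p=[];r=[]
for i in range(5):
    camera('scene');st=read_state();F+=[st['force']];M+=[st['moment']];p+=[st['ee_pos']];r+=[st['eef_rot']]
A=(Y3*R.from_euler('y',-SL)).as_matrix()
f=np.mean(F,0)-[0,0,-1.4];m=np.mean(M,0)-[.051,.07,-.022]
print('t',st['t'],'F platen axes',(A.T@f).round(2),'M',(A.T@m).round(3),'h',((np.mean(p,0)-C)@N()*1e3).round(2),'w',st['gripper_width'])
w=(R.from_matrix(A).inv()*R.from_rotvec(st['eef_rot'])*down(np.pi).inv());print('tilt err',w.as_rotvec(degrees=True).round(2))
E
python3 st.py
```

```text
t 11.9 F platen axes [-0.02 -0.01  0.35] M [0.003 0.036 0.035] h 19.18 w 0.01189675118764728
tilt err [ 0.22 -0.06  0.07]
```

Emit:
{"api": "jog_arm", "payload": {"moves": [{"jaw": 1, "x": 0, "y": 0, "z": 1, "ax": 0, "ay": 0, "az": 0}, {"jaw": 1, "x": 0, "y": 0, "z": 1, "ax": 0, "ay": 0, "az": 0}, {"jaw": 1, "x": 0, "y": 0, "z": 0, "ax": 0, "ay": 0, "az": 0}, {"jaw": 1, "x": 0, "y": 0, "z": 0, "ax": 0, "ay": 0, "az": 0}, {"jaw": 1, "x": 0, "y": 0, "z": 0, "ax": 0, "ay": 0, "az": 0}]}}

```text
t: 12.4
ee_pos: [0.5733, -0.062, 0.1386]
eef_rot: [0.082, 2.827, -0.008]
force: [-1.5, -0.4, 0.2]
gripper_width: 0.0119
grasp_force: 40.0
```

```bash
python3 st.py
```

```text
t 12.65 F platen axes [-0.28 -0.15  2.34] M [-0.007 -0.01  -0.004] h 17.24 w 0.011565435321369685
tilt err [ 0.22 -0.06  0.07]
```

Emit:
{"api": "jog_arm", "payload": {"moves": [{"jaw": 1, "x": 0, "y": 0, "z": 1, "ax": 0, "ay": 0, "az": 0}, {"jaw": 1, "x": 0, "y": 0, "z": 0, "ax": 0, "ay": 0, "az": 0}, {"jaw": 1, "x": 0, "y": 0, "z": 0, "ax": 0, "ay": 0, "az": 0}, {"jaw": 1, "x": 0, "y": 0, "z": 0, "ax": 0, "ay": 0, "az": 0}, {"jaw": 1, "x": 0, "y": 0, "z": 0, "ax": 0, "ay": 0, "az": 0}]}}

```text
t: 13.15
ee_pos: [0.5737, -0.062, 0.1376]
eef_rot: [0.082, 2.827, -0.008]
force: [-1.3, -1.1, 0.9]
gripper_width: 0.012
grasp_force: 40.0
```

```bash
python3 st.py
```

```text
t 13.4 F platen axes [-0.25 -0.48  2.44] M [-0.055 -0.088 -0.02 ] h 16.21 w 0.011809175089869195
tilt err [ 0.22 -0.06  0.07]
```

Emit:
{"api": "jog_arm", "payload": {"moves": [{"jaw": 1, "x": 0, "y": 0, "z": 1, "ax": 0, "ay": 0, "az": 0}, {"jaw": 1, "x": 0, "y": 0, "z": 1, "ax": 0, "ay": 0, "az": 0}, {"jaw": 1, "x": 0, "y": 0, "z": 0, "ax": 0, "ay": 0, "az": 0}, {"jaw": 1, "x": 0, "y": 0, "z": 0, "ax": 0, "ay": 0, "az": 0}, {"jaw": 1, "x": 0, "y": 0, "z": 0, "ax": 0, "ay": 0, "az": 0}]}}

```text
t: 13.9
ee_pos: [0.5743, -0.062, 0.1357]
eef_rot: [0.082, 2.827, -0.008]
force: [-1.6, 0.2, 2.3]
gripper_width: 0.012
grasp_force: 40.0
```

```bash
python3 st.py
```

```text
t 14.15 F platen axes [ 0.07 -0.04  3.62] M [-0.076 -0.148  0.019] h 14.22 w 0.012042480688084474
tilt err [ 0.22 -0.06  0.07]
```

Emit:
{"api": "jog_arm", "payload": {"moves": [{"jaw": 1, "x": 0, "y": 0, "z": 0, "ax": 0.1, "ay": -0.4, "az": 0}, {"jaw": 1, "x": 0, "y": 0, "z": 0, "ax": 0.2, "ay": -0.4, "az": 0}, {"jaw": 1, "x": 0, "y": 0, "z": 0, "ax": 0, "ay": 0, "az": 0}, {"jaw": 1, "x": 0, "y": 0, "z": 0, "ax": 0, "ay": 0, "az": 0}, {"jaw": 1, "x": 0, "y": 0, "z": 0, "ax": 0, "ay": 0, "az": 0}]}}

```text
t: 14.65
ee_pos: [0.5742, -0.062, 0.1356]
eef_rot: [0.083, 2.814, -0.016]
force: [-1.5, 0.2, 1.6]
gripper_width: 0.0117
grasp_force: 40.0
```

```bash
python3 st.py
```

```text
t 14.9 F platen axes [-0.22  0.41  3.85] M [0.068 0.154 0.039] h 14.12 w 0.01172678486998626
tilt err [-0.07 -0.84  0.07]
```

Emit:
{"api": "jog_arm", "payload": {"moves": [{"jaw": 1, "x": 0, "y": 0, "z": 1, "ax": 0, "ay": 0, "az": 0}, {"jaw": 1, "x": 0, "y": 0, "z": 1, "ax": 0, "ay": 0, "az": 0}, {"jaw": 1, "x": 0, "y": 0, "z": 0, "ax": 0, "ay": 0, "az": 0}, {"jaw": 1, "x": 0, "y": 0, "z": 0, "ax": 0, "ay": 0, "az": 0}, {"jaw": 1, "x": 0, "y": 0, "z": 0, "ax": 0, "ay": 0, "az": 0}]}}

```text
t: 15.4
ee_pos: [0.5748, -0.062, 0.1337]
eef_rot: [0.083, 2.814, -0.016]
force: [-2.0, 0.2, 3.3]
gripper_width: 0.0115
grasp_force: 40.0
```

```bash
python3 st.py
```

```text
t 15.65 F platen axes [-0.47  0.56  4.71] M [ 0.154  0.365 -0.003] h 12.14 w 0.011448558398701512
tilt err [-0.08 -0.85  0.07]
```

Emit:
{"api": "jog_arm", "payload": {"moves": [{"jaw": 1, "x": 0, "y": 0, "z": 0, "ax": -0.1, "ay": 0.2, "az": 0}, {"jaw": 1, "x": 0, "y": 0, "z": 0, "ax": -0.1, "ay": 0.2, "az": 0}, {"jaw": 1, "x": 0, "y": 0, "z": 0, "ax": 0, "ay": 0, "az": 0}, {"jaw": 1, "x": 0, "y": 0, "z": 0, "ax": 0, "ay": 0, "az": 0}, {"jaw": 1, "x": 0, "y": 0, "z": 0, "ax": 0, "ay": 0, "az": 0}]}}

```text
t: 16.15
ee_pos: [0.5749, -0.0621, 0.1337]
eef_rot: [0.083, 2.82, -0.011]
force: [-2.1, 0.4, 2.4]
gripper_width: 0.0121
grasp_force: 40.0
```

```bash
python3 st.py
```

```text
t 16.4 F platen axes [-0.23  0.31  4.91] M [0.037 0.241 0.016] h 12.18 w 0.011787448296787016
tilt err [ 0.12 -0.46  0.07]
```

Emit:
{"api": "jog_arm", "payload": {"moves": [{"jaw": 1, "x": 0, "y": 0, "z": 1, "ax": 0, "ay": 0, "az": 0}, {"jaw": 1, "x": 0, "y": 0, "z": 0, "ax": 0, "ay": 0, "az": 0}, {"jaw": 1, "x": 0, "y": 0, "z": 0, "ax": 0, "ay": 0, "az": 0}, {"jaw": 1, "x": 0, "y": 0, "z": 0, "ax": 0, "ay": 0, "az": 0}, {"jaw": 1, "x": 0, "y": 0, "z": 0, "ax": 0, "ay": 0, "az": 0}]}}

```text
t: 16.9
ee_pos: [0.5752, -0.0621, 0.1328]
eef_rot: [0.083, 2.82, -0.011]
force: [-1.5, 0.5, 3.3]
gripper_width: 0.0119
grasp_force: 40.0
```

```bash
python3 st.py
```

```text
t 17.15 F platen axes [0.09 0.48 4.77] M [0.009 0.215 0.02 ] h 11.18 w 0.01189744664322369
tilt err [ 0.12 -0.46  0.07]
```

Emit:
{"api": "jog_arm", "payload": {"moves": [{"jaw": 1, "x": 0, "y": 0, "z": 1, "ax": 0, "ay": 0.3, "az": 0}, {"jaw": 1, "x": 0, "y": 0, "z": 0.5, "ax": 0, "ay": 0, "az": 0}, {"jaw": 1, "x": 0, "y": 0, "z": 0, "ax": 0, "ay": 0, "az": 0}, {"jaw": 1, "x": 0, "y": 0, "z": 0, "ax": 0, "ay": 0, "az": 0}, {"jaw": 1, "x": 0, "y": 0, "z": 0, "ax": 0, "ay": 0, "az": 0}]}}

```text
t: 17.65
ee_pos: [0.5757, -0.0621, 0.1314]
eef_rot: [0.083, 2.826, -0.011]
force: [-2.3, 0.5, 4.0]
gripper_width: 0.0118
grasp_force: 40.0
```

```bash
sed -i 's/range(5)/range(12)/; s/    camera(.scene.);/    I=camera("scene");G=I if i==0 else G;ims=[I.astype(float)] if i==0 else ims+[I.astype(float)];/' st.py; cat >> st.py <<'E'
now=np.mean(ims,0);cv2.imwrite('pics/now.png',now.astype('uint8'))
def edge(img):
    a,b=proj('scene',C+Ax(62,32)),proj('scene',C+Ax(62,-30));g=cv2.GaussianBlur(img.mean(2),(0,0),.6);o=[]
    for u in np.linspace(0,1,25):
        p=(a+(b-a)*u)[0]
        v=np.arange(-5,8,.1);s=cv2.remap(g.astype('float32'),(p[0]+v*.05).astype('float32')[None],(p[1]+v).astype('float32')[None],cv2.INTER_CUBIC)[0]
        gr=np.gradient(s);k=np.argmin(gr);o.append(v[k])
    return np.array(o)
def Ax(x,y): return A@np.array([x,y,0])/1e3
r0=edge(cv2.imread('pics/e2full.png').astype(float));r00=edge(cv2.imread('pics/e1full.png').astype(float));r1=edge(now)
d=abs(np.diff(proj('scene',np.array([C,C-.01*N()])),axis=0))[0,1]
print('edge px',np.median(r00).round(2),np.median(r0).round(2),np.median(r1).round(2),'travel mm',(np.median(r1-r0)/d*10).round(1),(np.median(r1-r00)/d*10).round(1))
E
python3 st.py
```

```text
t 18.25 F platen axes [-0.23  0.43  5.88] M [0.023 0.039 0.012] h 9.69 w 0.012000523811081352
tilt err [ 0.12 -0.16  0.07]
edge px 1.7 1.8 4.5 travel mm 7.8 9.1
```

```bash
python3 - <<'E'
from h import *
s=cv2.imread('pics/now.png')
cv2.imwrite('pics/e3.png',np.clip(cv2.resize(s[185:245,255:335],None,fx=10,fy=10,interpolation=cv2.INTER_CUBIC)*1.6,0,255).astype('uint8'))
E2=lambda P:((proj('scene',P)-[255,185]+.5)*10-.5).round(0).tolist()
st=read_state();r=R.from_rotvec(st['eef_rot']);q=st['ee_pos']
for dz in(10,16):print('car',E2(q+r.apply(np.array([[-50,22,dz],[-50,-22,dz],[50,-22,dz]])/1e3)))
ax=Y3*R.from_euler('y',-SL)
print('platen',E2(C+ax.apply(np.array([[62,40,-6.5],[62,-40,-6.5],[-62,-40,-6.5]])/1e3)))
E
```

```text
car [[500.0, 391.0], [363.0, 462.0], [149.0, 329.0]]
car [[503.0, 411.0], [366.0, 482.0], [153.0, 348.0]]
platen [[581.0, 401.0], [330.0, 532.0], [70.0, 360.0]]
```

View pics/e3.png

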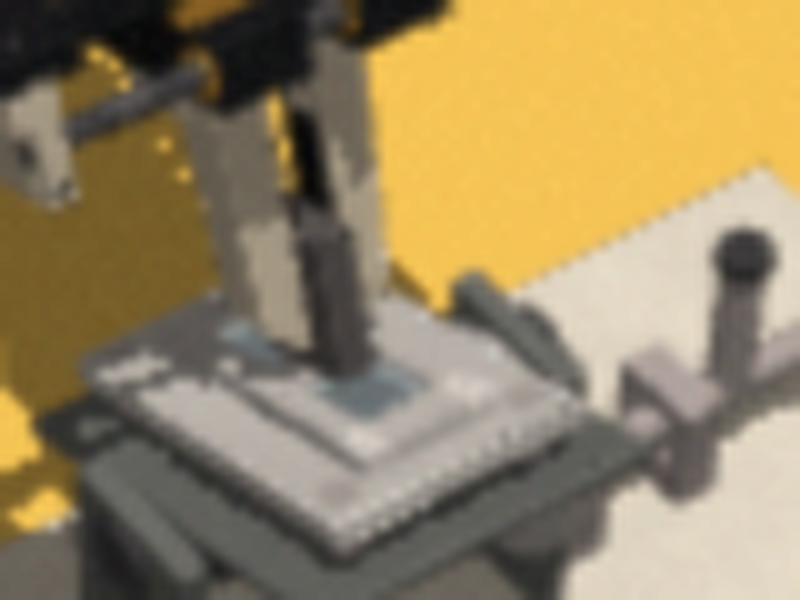

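The carrier lies flush on the platen: near corner about (368,455), platen corners (587,400), (342,535), (85,362), and the knob at (745,255) is unmoved. I'll confirm by patch shifts since the hover picture that nothing slipped in the grip.

```bash
python3 - <<'E'
from h import *
k=10
up=lambda n:cv2.resize(cv2.imread(n)[185:245,255:335],None,fx=k,fy=k,interpolation=cv2.INTER_CUBIC)
a,b=up('pics/e2full.png'),up('pics/now.png')
for nm,(x,y,w,h) in dict(grip=(290,230,60,90),glass=(310,310,110,70),carcorner=(320,370,70,60),carright=(400,310,90,70),platbot=(310,470,80,70),platright=(540,340,70,60),platleft=(70,310,60,60),knob=(700,220,80,80)).items():
    s=b[max(0,y-30):y+h+80,max(0,x-30):x+w+50];m=cv2.matchTemplate(s,a[y:y+h,x:x+w],cv2.TM_CCOEFF_NORMED)
    _,v,_,l=cv2.minMaxLoc(m);print(nm,np.array(l)-[min(30,x),min(30,y)],round(v,2))
E
```

```text
grip [17 49] 0.94
glass [18 49] 0.96
carcorner [17 47] 0.74
carright [12 48] 0.64
platbot [ 7 27] 0.95
platright [ 1 14] 0.85
platleft [10 31] 0.9
knob [0 0] 1.0
```

```bash
python3 -c "
from plant import *
print(close_job())"
```

```text
the job is handed in; nothing more can be done
None
```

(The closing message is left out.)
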